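# Lock the slide tray into its dock past the spring catch

## Task

Push the white slide tray forward along its dock, up against the end stop, and leave it locked there: press the steel plate behind the tray down with a fingertip, keep it held down while you slide the tray over the two catch pins, and let go only once the tray is wholly past them, so that the pins spring up behind it. Push the tray only, never pick it up, tip it or force it over raised pins, and leave the other things on the bench where they are.

Things in the scene. Friction and masses are not known exactly. Their poses are not given: they have to be found in the camera images.
- dock: Tray dock fixed to the bench: grey deck, top z = 26 mm, with aluminium side rails (inner faces y = +-67 mm, tops z = 38 mm). Origin on the bench, on the centre line between the two catch pins; x = docking direction, away from the robot, y left, z up. Spans x -205 to +135, y -85 to +85 mm. A groove, y -33 to +33 mm, runs along the deck, open to z = 4 mm; the catch plate lies in it.
- slide_tray: White tray, loose on the deck between the rails, 102 mm along dock x, 130 mm wide, 30 mm high, 0.14 to 0.28 kg. Origin: centre of its underside; axes as the dock's. Push its near face (51 mm behind the origin) at mid width, above the groove. Starts with its origin 65 to 85 mm before the pins, which bar its way; home against the end stop its origin is 68 mm beyond the pins.
- catch (a joint): Spring catch, in m: 0 = pins up, 0.012 = pressed fully down to its stop. Plate and both pins are one piece and move straight down together. At rest the pins stand 7 mm above the deck; from 0.008 on they are below it. The press takes about 5 N at first, 9 N at the bottom; it springs back by itself.
- plate_rear (a point): Point on top of the catch plate, on the centre line at dock x = -175 mm; at rest at z = 24 mm, 2 mm below the deck. The plate is flat ribbed steel, 58 mm wide, dock x -200 to +20 mm, passing under the tray; it can be pressed anywhere, and a fingertip can slide along it.
- pins_mid (a point): Point midway between the two catch pins, at the height of their tops (moves down with the plate). Pins: steel, 10 mm along dock x (-5 to +5), 14 mm wide, centred at dock y = +-50 mm, so closed fingers standing on the plate pass between them. The end stop is an aluminium bar across the far end, top z = 56 mm, with two rubber bumpers whose faces lie at dock x = +119 mm.
- cassette_1: Bystander: pink and white tissue cassette, 28 x 40 x 12 mm, on the bench to the right of the dock. Origin under its centre.
- tape_roll: Bystander: roll of tape lying flat, 62 mm across, 18 mm high, on the bench to the right of the dock. Origin under its centre.
- cover_glass_box: Bystander: green box of cover glasses, 58 x 30 x 16 mm, on the bench to the right of the dock. Origin under its centre.
- beaker: Bystander: small glass beaker, 46 mm across, 60 mm high, on the bench to the right of the near end of the dock. Origin under its centre.
- forceps: Bystander: steel forceps, 134 mm long, 7 mm high, lying across in front of the dock's near end. Origin under its centre.

How it is judged:
By the outcome, as a careful person would: the job done as asked, in the order asked, and still so for the second after the job is handed in, with the robot touching nothing.
It also fails if it takes over 42 s, if anything falls off the work surface, if the arm or the gripper's body presses on something with over 40 N, if the wrist force passes 120 N, or if a joint passes its speed limit or range.

## Robot

A 6-joint arm with a two-finger parallel gripper is mounted at the origin on a cart in front of the work surface, level with it; the furniture and walls round the work are solid. World frame = base frame: x ahead of the robot, y to its left, z up, the work surface at z = 0. Lengths are in m, angles in rad, forces in N, time in s.
With the tool pointing down it reaches from about 0.35 to 0.875 m from the base axis. Payload 15.5 kg.
Tool frame: the origin (TCP) lies at the very end of the fingers, on their centre line; the grasp point (between the pads) lies tcp_to_grasp behind it (tcp_to_grasp is the distance from the TCP to the grasp point, in m); z points along the fingers, y is the line along which they close (so a half turn about z gives the same grasp; the last joint's range is limited). The gripper opens to 85 mm and grips with 20 to 120 N. Pads are 22 mm wide; open, the fingers measure 114 mm over their backs; the gripper's body (76 mm by 85 mm) begins 54 mm behind the grasp point. The pads swing forward as they close: fully open they stand 13 mm farther back than shut.
Start: joints at [-1.294, 0.494, 1.345, -0, 1.302, -0.096], TCP at [0.227, -0.582, 0.231] pointing down, gripper open.
Joint ranges: [-2.91, 2.91], [-0.82, 2.16], [0.22, 2.67], [-1.22, 4.37], [0.12, 2.79], [-3.08, 3.08]. Speed limits (rad/s): [1.89, 1.89, 2.57, 3.01, 3.01, 3.01].

## Interface

Orientations are given as a unit quaternion [x, y, z, w].
In Python, from rig import get_obs, capture, camera_model, sign_off, spot_in, place_of, tcp_to_grasp gives the robot as it stands.
- The arm moves only by the shell command python3 -m creep 'ROWS'. ROWS is JSON, a list of rows, each a list of 7 numbers: the turn, a rotation vector about the tool's x, y, z normalised to -1 to 1, where 1 is 4 degrees, then the shift along the tool's x, y, z normalised to -1 to 1, where 1 is 25 mm, then the closure, from -1 (fully open) to 1 (shut), so that 0 is half open. A call has 1 to 20 rows; each row shifts and turns the commanded pose from where the row before left it, along the tool's axes as they then stand; what a row does not reach is not made up. A row lasts 1/10 s, in which the tool goes at most 50 mm and 8.59 degrees, less where a joint would pass 70% of its speed; a pose out of reach is approached as far as the arm can. A call with a number of a shift or a turn outside -1 to 1 is refused whole. A call with a gripper value outside its range is refused whole. The fingers move at their own pace and stop on an object; the grip force is fixed at half the most. Time passes only in rows, so rows that do not move let the fingers close. It gives the time, the measured TCP pose, the force, the opening and the grip force at its end, in the units of the state.
- get_obs(): the state, without advancing time (a new reading comes with each control period).
- capture(name): name is "side" or "top"; returns the picture (384x512x3 uint8, red, green, blue); there is no depth.
- camera_model(name): a dict with "camera_matrix" (3x3 intrinsics, pixels), "dist" ([k1, k2, p1, p2, k3] as OpenCV has them; the pictures are not rectified), "rvec" (rotation vector, rad) and "tvec" (3), from world to camera coordinates, as OpenCV has them. Camera axes: x right, y down, z forward; pixel columns grow to the right and rows downward; lengths in m; the calibration is good to about 2 mm. A picture is of the moment at which its call begins. camera_model takes no time and is no camera call.
- sign_off(): hands the job in; it is judged then, once.
Trained networks look in the newest picture that a camera, given by its name, has taken for a name from the list of things; names that differ only in an ending like _2 or _b are one class to them, and where a whole thing is asked for, a point or a joint stands for the part that bears it (a point fixed in the world has none). Each returns a list of dicts, best first, with "score" (0 to 1); they miss things now and then, are a little off and sometimes report something else, mostly with a low value. They report only what shows in the picture. A call takes as long as a camera call.
- spot_in(camera, label): "uv" ([column, row] in pixels, amid what is visible of it).
- place_of(camera, label): "uv" ([column, row] in pixels: a listed point, or the origin of a listed thing).
The state is a dict: "time": time; "joint_positions": joint angles; "qvel": joint speeds; "effort": joint torques, N m; "ee_pos": TCP position; "ee_rot": TCP orientation; "ft_force": force on the tool from outside, world axes, zero at the start; "torque": the same for the moment, N m; "finger_gap": finger opening in m; "finger_force": force on a finger pad.
Only numpy, scipy, OpenCV 4.12 (cv2) and the standard library are available. Lean on these libraries where they do the work, as an engineer would, in place of code of your own. Each camera call takes 0.05 s, during which the arm holds its last target. There are 200 camera calls.

## Working session

There is one attempt and no reset: what is moved stays moved. The work goes in short steps, Python scripts to look and compute and a shell command to move; the robot and the scene stay as the last step left them, time stands still between calls to the robot, and variables do not carry over. Pictures are saved under pics/ and viewed, at most 10 in all, crops included, and the job is handed in when it is done.

```bash
mkdir -p pics
cat > h.py <<'E'
import numpy as np, cv2
from rig import *
def ray(cam,uv,z):
    m=camera_model(cam);K=np.array(m["camera_matrix"]);d=np.array(m["dist"])
    R=cv2.Rodrigues(np.array(m["rvec"]))[0];t=np.array(m["tvec"]).ravel()
    p=cv2.undistortPoints(np.array([[uv]],float),K,d).ravel()
    v=R.T@np.array([p[0],p[1],1]);c=-R.T@t
    return c+v*(z-c[2])/v[2]
E
python3 - <<'E'
from h import *
o=get_obs();print(o["time"],o["ee_pos"],o["ee_rot"],o["finger_gap"],tcp_to_grasp)
ims=[]
for c in("top","side"):
    im=capture(c);cv2.imwrite(f"pics/{c}0.png",im[:,:,::-1])
    for l,z in(("dock",0),("slide_tray",.026),("plate_rear",.024),("pins_mid",.033),("beaker",0),("forceps",0)):
        r=place_of(c,l)
        for q in r[:2]:print(c,l,np.round(q["uv"]),round(q["score"],2),np.round(ray(c,q["uv"],z),4))
E
```

```text
0.0 [ 0.22698745 -0.58193527  0.23068555] [ 9.82763564e-01  1.84865886e-01 -6.16321726e-05 -6.15065405e-04] 0.08565550206338625 0.0187
top dock [254. 155.] 0.76 [ 0.5812 -0.4132  0.    ]
top slide_tray [239. 196.] 0.62 [ 0.5002 -0.3827  0.026 ]
top plate_rear [229. 242.] 0.88 [ 0.4153 -0.3635  0.024 ]
top pins_mid [252. 156.] 0.98 [ 0.573  -0.4099  0.033 ]
top beaker [297. 282.] 0.96 [ 0.3377 -0.4866  0.    ]
top forceps [224. 286.] 0.45 [ 0.3343 -0.3508  0.    ]
side dock [202. 201.] 0.96 [ 0.5799 -0.4155  0.    ]
side dock [202. 187.] 0.55 [ 0.585  -0.4622  0.    ]
side slide_tray [244. 201.] 0.92 [ 0.5017 -0.3796  0.026 ]
side plate_rear [299. 203.] 0.67 [ 0.4092 -0.3773  0.024 ]
side pins_mid [196. 188.] 0.82 [ 0.5862 -0.4068  0.033 ]
side beaker [330. 178.] 0.93 [ 0.3421 -0.4974  0.    ]
side forceps [345. 222.] 0.48 [ 0.3319 -0.3547  0.    ]
```

View pics/top0.png

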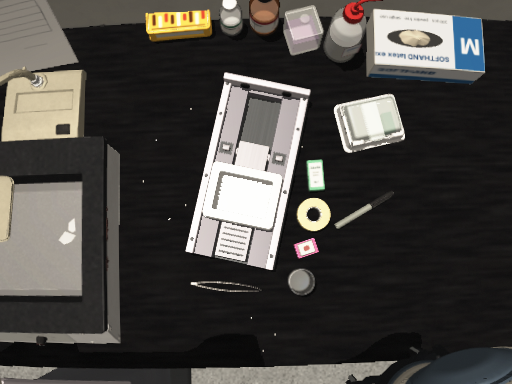

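View pics/side0.png

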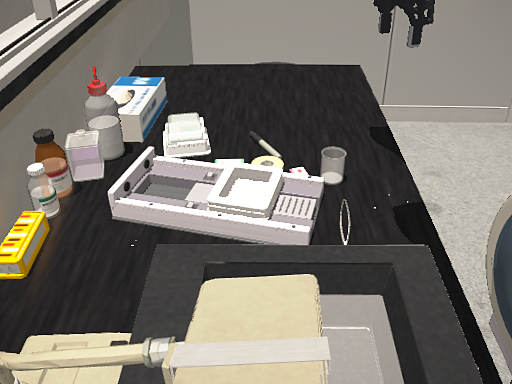

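Run:
```python
import cv2
im=cv2.imread("pics/top0.png")[66:276,180:320]
cv2.imwrite("pics/c1.png",cv2.resize(im,(400,600),interpolation=cv2.INTER_CUBIC))
```

```text
(no output)
```

View pics/c1.png

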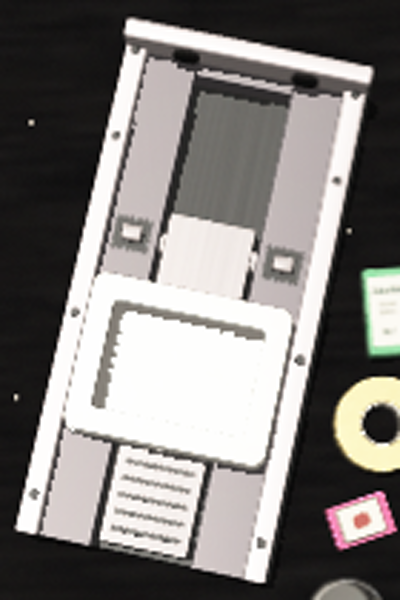

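Run:
```python
from h import *
from scipy.optimize import least_squares
P=[((133,232),(0,50,33)),((285,264),(0,-50,33)),((17,530),(-205,85,38)),((267,583),(-205,-85,38)),((128,18),(135,85,56)),((373,68),(135,-85,56))]
W=np.array([ray("top",(180+u/2.857,66+v/2.857),m[2]/1e3)[:2] for (u,v),m in P]);M=np.array([m[:2] for _,m in P])/1e3
R=lambda a:np.array([[np.cos(a),-np.sin(a)],[np.sin(a),np.cos(a)]])
s=least_squares(lambda p:((M@R(p[2]).T+p[:2])-W).ravel(),[.575,-.41,-.25])
x,y,a=s.x;print(x,y,np.degrees(a));print(np.round(s.fun.reshape(-1,2)*1e3,1))
for u in((68,427),(265,467)):print((R(a).T@(ray("top",(180+u[0]/2.857,66+u[1]/2.857),.056)[:2]-[x,y]))*1e3)
for c in("side",):
  for l,z in(("pins_mid",.033),("plate_rear",.024),("dock",0)):
    print(l,(R(a).T@(ray(c,place_of(c,l)[0]["uv"],z)[:2]-[x,y]))*1e3)
o=get_obs();q=o["ee_rot"]
from scipy.spatial.transform import Rotation as Ro
T=Ro.from_quat(q).as_matrix();ya=np.arctan2(T[1,0],T[0,0]);print("tool yaw",np.degrees(ya))
t=np.array([x,y])+R(a)@[-.17,0];print("target",t)
d=np.append(t,.06)-o["ee_pos"];print("shift in tool axes/25mm after turn:",[float(round(v,2)) for v in np.array([R(a)[:,0]@d[:2],-R(a)[:,1]@d[:2],-d[2]])/.025], "before turn",np.round(T.T@d/.025,2))
```

```text
0.5791590082316919 -0.41160497233068566 -13.571502553091515
[[-0.2 -0.2]
 [ 0.6  0.9]
 [ 0.3  4. ]
 [-1.8 -3.7]
 [ 1.   3. ]
 [ 0.  -3.9]]
[-134.53659448   61.15026752]
[-133.64561221  -64.41345962]
pins_mid [5.74163553 6.30560031]
plate_rear [-173.30978815   -6.51250965]
dock [ 1.66525079 -3.64733562]
tool yaw 21.301528212117855
target [ 0.41390578 -0.371713  ]
shift in tool axes/25mm after turn: [5.29, -9.94, 6.85] before turn [10.02 -5.13  6.85]
```

```bash
python3 -m creep '[[0,0,0.97,0,0,0,1],[0,0,0.97,0,0,0,1],[0,0,0.97,0,0,0,1],[0,0,0.97,0,0,0,1],[0,0,0.97,0,0,0,1],[0,0,0.97,0,0,0,1],[0,0,0.97,0,0,0,1],[0,0,0.97,0,0,0,1],[0,0,0.96,0,0,0,1],[0,0,0,0.5,-1,0,1],[0,0,0,0.5,-1,0,1],[0,0,0,0.5,-1,0,1],[0,0,0,0.5,-1,0,1],[0,0,0,0.5,-1,0,1],[0,0,0,0.5,-1,0,1],[0,0,0,0.5,-1,0,1],[0,0,0,0.6,-1,0,1],[0,0,0,0.6,-1,0,1],[0,0,0,0.6,-0.94,0,1]]'
python3 -m creep '[[0,0,0,0,0,0.8,1],[0,0,0,0,0,0.8,1],[0,0,0,0,0,0.8,1],[0,0,0,0,0,0.8,1],[0,0,0,0,0,0.8,1],[0,0,0,0,0,0.8,1],[0,0,0,0,0,0.8,1],[0,0,0,0,0,0.6,1],[0,0,0,0,0,0.4,1],[0,0,0,0,0,0,1],[0,0,0,0,0,0,1]]'
cat >> h.py <<'E'
def dock(p):
    a=np.radians(-13.57);d=np.array(p[:2])-[.5792,-.4116];c,s=np.cos(a),np.sin(a)
    return np.round([(c*d[0]+s*d[1])*1e3,(-s*d[0]+c*d[1])*1e3,p[2]*1e3],1)
E
python3 - <<'E'
from h import *
from scipy.spatial.transform import Rotation as Ro
o=get_obs();T=Ro.from_quat(o["ee_rot"]).as_matrix();print(dock(o["ee_pos"]),np.degrees(np.arctan2(T[1,0],T[0,0])),T[:,2],o["ft_force"],o["finger_gap"])
a=capture("top")[66:276,160:340];b=capture("side")[120:260,90:350]
cv2.imwrite("pics/n1.png",np.vstack([cv2.resize(a,(400,300)) if 0 else cv2.resize(a,(257,300)).repeat(1,0) if 0 else cv2.copyMakeBorder(cv2.resize(a,(343,400)),0,0,0,0,0)])[:,:,::-1])
cv2.imwrite("pics/n1s.png",cv2.resize(b,(780,420))[:,:,::-1])
E
```

```text
time: 2.75
ee_pos: [0.415, -0.3709, 0.2314]
ee_rot: [0.993, -0.118, 0.0, 0.0]
ft_force: [0.8, 0.2, 0.9]
finger_gap: 0.0004
finger_force: 0.0
time: 3.85
ee_pos: [0.4144, -0.372, 0.0667]
ee_rot: [0.993, -0.118, 0.0, 0.0]
ft_force: [-1.2, -0.4, 0.8]
finger_gap: 0.0005
finger_force: 0.0
[-169.5   -0.2   66.7] -13.57576665998641 [ 2.10458594e-04 -2.56496631e-04 -9.99999945e-01] [-1.21619221 -0.42528351  0.80959335] 0.0004936289408633065
```

View pics/n1.png

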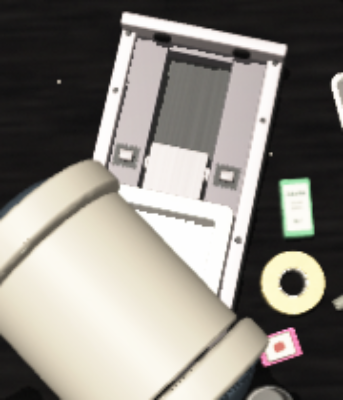

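View pics/n1s.png

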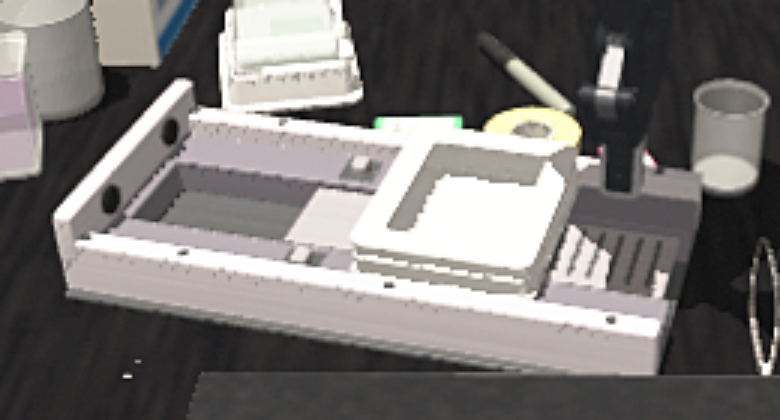

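The fingers (side crop ≈ (620,190)) stand above the ribbed plate behind the tray, clear of its near face. I'll lower them now.

```bash
python3 -m creep '[[0,0,0,0,0,0.6,1],[0,0,0,0,0,0.6,1],[0,0,0,0,0,0.4,1],[0,0,0,0,0,0.2,1],[0,0,0,0,0,0.1,1],[0,0,0,0,0,0.1,1],[0,0,0,0,0,0.06,1],[0,0,0,0,0,0.06,1],[0,0,0,0,0,0,1],[0,0,0,0,0,0,1]]'; python3 -c "
from h import *
print(dock(get_obs()['ee_pos']))"
```

```text
time: 4.95
ee_pos: [0.4142, -0.3719, 0.014]
ee_rot: [0.993, -0.118, 0.0, 0.0]
ft_force: [-2.4, 2.8, 8.5]
finger_gap: 0.0004
finger_force: 4.1
[-1.697e+02 -1.000e-01  1.400e+01]
```

```bash
python3 -m creep '[[0,0,0,0,0,0.06,1],[0,0,0,0.1,0,0,1],[0,0,0,0.2,0,0,1],[0,0,0,0.2,0,0,1],[0,0,0,0.2,0,0,1],[0,0,0,0.2,0,0,1],[0,0,0,0.2,0,0,1],[0,0,0,0.2,0,0,1],[0,0,0,0.2,0,0,1],[0,0,0,0.2,0,0,1],[0,0,0,0.2,0,0,1],[0,0,0,0,0,0,1]]'
python3 - <<'E'
from h import *
print(dock(get_obs()['ee_pos']))
b=capture("side")[120:260,90:350]
print([(r["uv"],dock(ray("side",r["uv"],.026)),r["score"]) for r in place_of("side","slide_tray")])
cv2.imwrite("pics/n2s.png",cv2.resize(b,(780,420))[:,:,::-1])
E
```

```text
time: 6.15
ee_pos: [0.4607, -0.3831, 0.0126]
ee_rot: [0.993, -0.118, 0.0, 0.0]
ft_force: [-1.9, 2.4, 8.7]
finger_gap: -0.0001
finger_force: 4.4
[-1.219e+02 -1.000e-01  1.260e+01]
[([228.2, 195.2], array([-51.,   3.,  26.]), 0.91), ([299.6, 175.4], array([-159.1,  -90.9,   26. ]), 0.5), ([296.9, 213.0], array([-176.1,   25.6,   26. ]), 0.4)]
```

View pics/n2s.png

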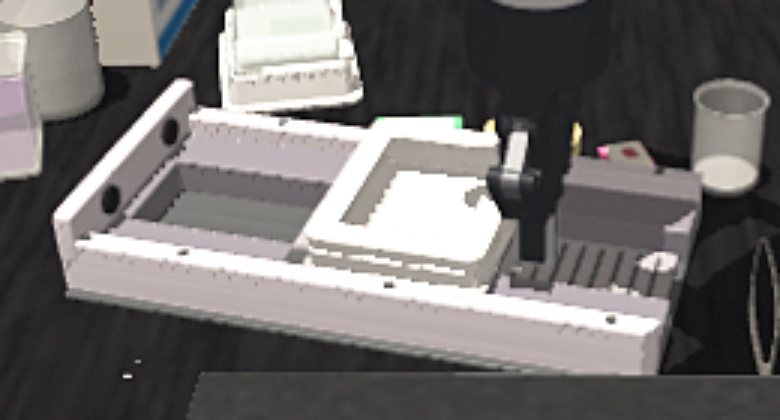

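The plate is down and the tray is moving squarely, with its front edge near the pins at about (300,255). I'll keep pushing with the plate held.

```bash
python3 -m creep '[[0,0,0,0.2,0,0,1],[0,0,0,0.2,0,0,1],[0,0,0,0.2,0,0,1],[0,0,0,0.2,0,0,1],[0,0,0,0.2,0,0,1],[0,0,0,0.2,0,0,1],[0,0,0,0.2,0,0,1],[0,0,0,0.2,0,0,1],[0,0,0,0.2,0,0,1],[0,0,0,0.2,0,0,1],[0,0,0,0.2,0,0,1],[0,0,0,0.2,0,0,1],[0,0,0,0.2,0,0,1],[0,0,0,0.2,0,0,1],[0,0,0,0.2,0,0,1],[0,0,0,0.2,0,0,1],[0,0,0,0.2,0,0,1],[0,0,0,0.2,0,0,1],[0,0,0,0.2,0,0,1],[0,0,0,0.2,0,0,1]]'
python3 -c "
from h import *
print(dock(get_obs()['ee_pos']))
capture('side');print([(dock(ray('side',r['uv'],.026)),r['score']) for r in place_of('side','slide_tray')[:1]])"
```

```text
time: 8.25
ee_pos: [0.5571, -0.4064, 0.0126]
ee_rot: [0.993, -0.118, -0.001, -0.0]
ft_force: [-6.2, 0.9, 8.4]
finger_gap: 0.0002
finger_force: 4.4
[-22.7  -0.1  12.6]
[(array([45.9,  7. , 26. ]), 0.9)]
```

```bash
python3 -m creep '[[0,0,0,0.15,0,0,1],[0,0,0,0.15,0,0,1],[0,0,0,0.15,0,0,1],[0,0,0,0.15,0,0,1],[0,0,0,0.12,0,0,1],[0,0,0,0.08,0,0,1],[0,0,0,0.08,0,0,1],[0,0,0,0,0,0,1]]'
python3 -m creep '[[0,0,0,0.05,0,0,1],[0,0,0,0.05,0,0,1],[0,0,0,0,0,0,1]]'
python3 -m creep '[[0,0,0,0.05,0,0,1],[0,0,0,0.05,0,0,1],[0,0,0,0,0,0,1]]'
python3 - <<'E'
from h import *
print(dock(get_obs()['ee_pos']))
b=capture("side")[120:260,90:350]
print([(dock(ray('side',r['uv'],.026)),r['score']) for r in place_of('side','slide_tray')[:1]])
cv2.imwrite("pics/n3s.png",cv2.resize(b,(780,420))[:,:,::-1])
E
```

```text
time: 9.15
ee_pos: [0.5787, -0.4117, 0.0127]
ee_rot: [0.993, -0.118, -0.0, 0.0]
ft_force: [-4.3, 1.8, 8.3]
finger_gap: -0.0002
finger_force: 4.4
time: 9.45
ee_pos: [0.5809, -0.4122, 0.0127]
ee_rot: [0.993, -0.118, -0.0, 0.0]
ft_force: [-6.9, 1.3, 8.6]
finger_gap: -0.0001
finger_force: 4.4
time: 9.75
ee_pos: [0.5827, -0.4126, 0.0125]
ee_rot: [0.993, -0.118, -0.001, -0.0]
ft_force: [-10.0, 2.3, 9.2]
finger_gap: 0.0001
finger_force: 4.4
[ 3.7 -0.1 12.5]
[(array([68.8,  1.6, 26. ]), 0.79)]
```

View pics/n3s.png

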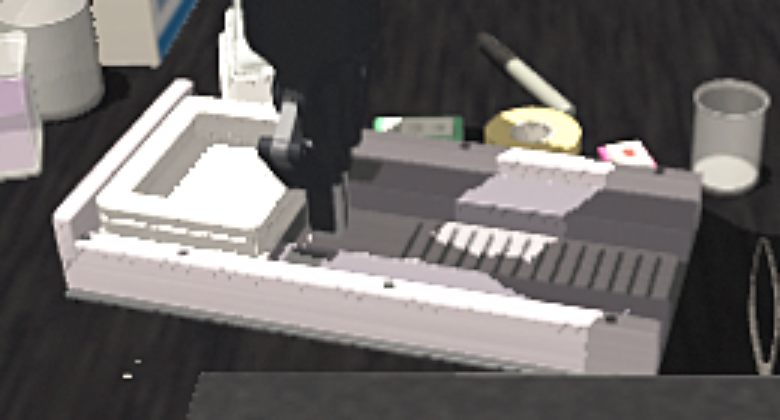

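The tray sits against the end stop, its front edge at about (100,200), and its rear is past the pin hole at about (310,250). Force is rising, so one more small push, then release.

```bash
python3 -m creep '[[0,0,0,0.05,0,0,1],[0,0,0,0.05,0,0,1],[0,0,0,0,0,0,1]]'
python3 -c "
from h import *
print(dock(get_obs()['ee_pos']))"
```

```text
time: 10.15
ee_pos: [0.583, -0.4124, 0.0123]
ee_rot: [0.993, -0.118, -0.003, -0.001]
ft_force: [-23.6, 5.2, 18.0]
finger_gap: -0.0004
finger_force: 4.4
[ 3.9  0.1 12.3]
```

Firm stop reached. I'll back off slightly with the plate still held, then lift.

```bash
python3 -m creep '[[0,0,0,-0.1,0,0,1],[0,0,0,-0.1,0,0,1],[0,0,0,-0.1,0,0,1],[0,0,0,0,0,0,1]]'
python3 -m creep '[[0,0,0,0,0,-0.15,1],[0,0,0,0,0,-0.2,1],[0,0,0,0,0,-0.3,1],[0,0,0,0,0,-0.5,1],[0,0,0,0,0,-0.8,1],[0,0,0,0,0,-1,1],[0,0,0,0,0,-1,1],[0,0,0,0,0,-1,1],[0,0,0,0,0,-1,1],[0,0,0,-1,0,-1,1],[0,0,0,-1,0,0,1],[0,0,0,-1,0,0,1],[0,0,0,-1,0,0,1],[0,0,0,-1,0,0,1],[0,0,0,0,0,0,1],[0,0,0,0,0,0,1]]'
python3 - <<'E'
from h import *
b=capture("side")[120:260,90:350]
for l,z in(('slide_tray',.026),('pins_mid',.033)):print([(dock(ray('side',r['uv'],z)),r['score']) for r in place_of('side',l)[:1]])
cv2.imwrite("pics/n4s.png",cv2.resize(b,(780,420))[:,:,::-1])
E
```

```text
time: 10.55
ee_pos: [0.5804, -0.4125, 0.0136]
ee_rot: [0.993, -0.118, 0.002, 0.001]
ft_force: [3.5, -0.5, 8.1]
finger_gap: -0.0003
finger_force: 4.2
time: 12.15
ee_pos: [0.4574, -0.3824, 0.1863]
ee_rot: [0.993, -0.118, 0.0, 0.0]
ft_force: [-0.1, 0.9, -0.5]
finger_gap: -0.0002
finger_force: 0.0
[(array([69.3,  9.8, 26. ]), 0.87)]
[(array([ 1.3, -5.1, 33. ]), 0.66)]
```

View pics/n4s.png

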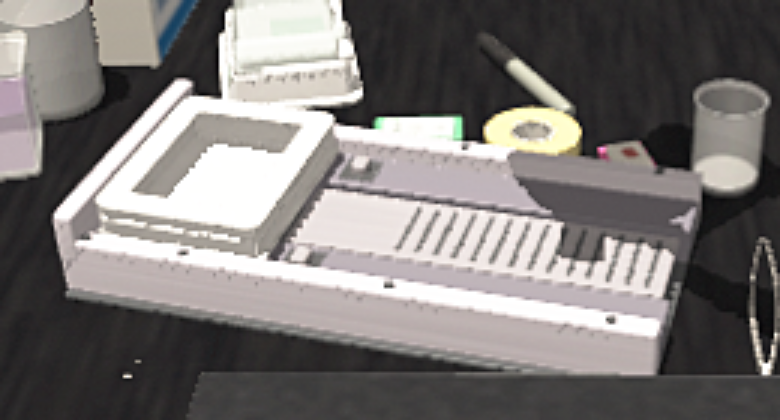

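The tray is home against the stop, both pins are up behind it at (360,165) and (303,252), and the bystanders in this crop haven't moved.

```bash
python3 -c "
from rig import sign_off
print(sign_off())"
```

```text
the job is handed in; nothing more can be done
None
```

The tray is pushed home against the end stop with both catch pins up behind it, the arm is clear of everything, and the job was handed in at about 12 s.

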